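# Load the cell block onto the tester ramp

### The arm

A 7-joint arm with a two-finger parallel gripper is mounted at the origin on the work surface. World frame = base frame: x ahead of the robot, y to its left, z up, the work surface at z = 0. Lengths are in m, angles in rad, forces in N, time in s.
With the tool pointing down it reaches from about 0.4 to 0.85 m from the base axis. Payload 6.9 kg.
Tool frame: the origin (TCP) lies midway between the tips of the shut fingers; the grasp point (between the pads) lies behind it (ctrl.pinch_z is the z of the grasp point in the tool frame, in m); z points along the fingers, y is the direction in which the jaws open and shut (so a half turn about z gives the same grasp; the last joint's range is limited). The gripper opens to 85 mm and grips with 20 to 120 N. Pads are 22 mm wide; open, the fingers measure 114 mm over their backs; the gripper's body (76 mm by 85 mm) begins 54 mm behind the grasp point. The pads swing forward as they close: fully open they stand 13 mm farther back than shut.
Start: joints at [1.302, 0.507, -0.238, 1.5, 0.126, 1.149, -0.155], TCP at [0.229, -0.582, 0.231] pointing down, gripper open.
Joint ranges: [-3.08, 3.08], [-0.24, 2.05], [-1.43, 1.35], [0, 2.5], [-1.52, 4.66], [0.17, 1.96], [-2.89, 2.89]. Speed limits (rad/s): [2.39, 2.39, 3.14, 3.14, 3.14, 3.14, 3.14].

### API

Orientations are given as a unit quaternion [w, x, y, z].
In Python, from station import ctrl, get_state, vision, ticket, models gives the robot as it stands. Calls block until the motion is done:
- ctrl.movep(position, orientation): joint-space move of the TCP to a pose.
- ctrl.movel(position, frame=None, max_speed=0.15): straight line of the TCP; frame=None keeps the orientation; max_speed is the mean speed in m/s.
- ctrl.set_joints(angles): joint-space move.
- ctrl.ungrasp() and ctrl.close_gripper(force=None): open the fingers fully, or close them until they stop; force is the grip in N (None keeps the last).
- ctrl.pause(seconds).
- ctrl.ik(position, orientation): joint angles nearest the present ones, or None.
- get_state(): the state.
- vision.grab_frame(name): name is "scene" or "top"; returns (picture, depth): 384x512x3 uint8, blue, green, red; 384x512 float32, m along the optical axis (not along the pixel's ray), 0 where there is no reading.
- vision.camera_info(name): a dict with "mtx" (3x3 intrinsics, pixels), "dist_coeffs" ([k1, k2, p1, p2, k3] as OpenCV has them; the pictures are not rectified), "R" (3x3) and "t" (3): a world point X has camera coordinates R X + t. Camera axes: x right, y down, z forward; pixel columns grow to the right and rows downward; lengths in m; the calibration is good to about 2 mm. A picture is of the moment at which its call begins. camera_info takes no time and is no camera call.
A pose or a line that the arm cannot do raises ctrl.Unreachable and nothing moves.
- ticket.close_job(): hands the job in, once; it reports no verdict.
Trained networks look in the newest picture that a camera, given by its name, has taken for a name from the list of things; names that differ only in an ending like _2 or _b are one class to them, and where a whole thing is asked for, a point or a joint stands for the part that bears it (a point fixed in the world has none). Each returns a list of dicts, best first, with "p" (0 to 1); they miss things now and then, are a little off and sometimes report something else, mostly with a low value. They report only what shows in the picture. A call takes as long as a camera call. They do not tell look-alikes from the thing itself.
- models.recognise(camera, target): "point" ([column, row] in pixels, amid what is visible of it).
- models.masks_of(camera, target): "mask" (384x512 bool, what is visible of it) and "point" ([column, row] in pixels, amid what is visible of it).
The state is a dict: "time": time; "qpos": joint angles; "qd": joint speeds; "tau": joint torques, N m; "tcp_pos": TCP position; "eef_rot": TCP orientation; "contact_force": force on the tool from outside, world axes, zero at the start; "wrist_torque": the same for the moment, N m; "width": finger opening in m.
Only numpy, scipy, OpenCV 4.12 (cv2) and the standard library are available. Lean on these libraries where they do the work, as an engineer would, in place of code of your own. Each camera call takes 0.05 s, during which the arm holds its last target. There are 200 camera calls.

### The job

Two blue battery cell packs stand at the foot of the two-lane loading ramp. Push the longer one up its own lane, without lifting it off the ramp, over the top edge until its rear drops down behind the lip and it sits level in the pocket in front of the end stop. Leave the shorter pack where it stands.

Things in the scene. Friction and masses are not known exactly. Their poses are not given: they have to be found in the camera images.
- ramp: Grey and aluminium two-lane loading ramp, fixed, 440 x 180 mm. Origin at bench height under the lip edge, midway between the lanes; x level, pointing up the lanes (push direction), z up. Lanes 68 mm wide (72 at the pocket), centred at y = +44 and -44 mm. Each lane: flat foot 4 mm high from x = -280 to -100 mm, its outer end open; straight slope up to the lip edge at x = 0, 28 mm high; then the pocket.
- ramp_pocket (a point): Point midway between the lanes, 60 mm past the lip, 18 mm high; axes as the ramp's. The pocket floors lie at this height, level, from the lip (a straight 10 mm step down, x = -60 mm here) to a black end stop (x = +60 mm here, top 46 mm above the floor, studs 6 mm more). Guides beside the lanes: 18 mm above the bench along the foot, 14 mm above the slope, 42 mm above the bench along the pocket.
- long_block_center (a point): Centre (half-way up) of the longer pack: a loose blue pack of four flat cells side by side, 104 mm long (its x axis, pointing up the lane), 52 wide, 44 tall, low terminal studs on top, 0.45 to 0.7 kg; its wrap is slippery (friction about 0.3). It starts upright on the foot of either lane, within 3 degrees of straight. Seated mid-pocket its centre is 60 mm past the lip, 40 mm above the bench.
- short_block_center (a point): Centre (half-way up) of the shorter pack: the same blue wrap, two cells, 52 x 52 mm and 44 mm tall, about 0.28 kg, loose on the foot of the other lane. To be left alone.
Mind the look-alikes: they are no part of the job. Leave any orange or turquoise look-alike of the part that bears short_block_center alone.

How it is judged:
On the way:
1. the longer pack is on the slope, nose up (angle between long_block_center's own z axis and vertical between 0.12 and 0.4 rad and x of long_block_center in the frame of ramp between -0.15 and 0.02 m), for 0.05 s.
At the end, for the whole second after the job is handed in: The longer pack is at rest in the pocket of its own lane, its rear behind the lip: centre 48 to 74 mm past the lip, 34.5 to 43.5 mm high, tilted less than 0.06 rad (3.4 degrees); the shorter pack is in the other lane (x of long_block_center in the frame of ramp between 0.048 and 0.074 m and z of long_block_center in the frame of ramp between 0.0345 and 0.0435 m and angle between long_block_center's own z axis and vertical below 0.06 rad and linear speed of long_block below 0.02 m/s and ((y of long_block_center in the frame of ramp above 0.02 m and y of short_block_center in the frame of ramp below -0.02 m) or (y of long_block_center in the frame of ramp below -0.02 m and y of short_block_center in the frame of ramp above 0.02 m))); the robot touches nothing.
It fails at once if the longer pack is lifted off the ramp (centre over 72 mm high) (z of long_block_center in the frame of ramp above 0.072 m).
It fails at once if the shorter pack is moved more than 15 mm (distance of short_block_center from where it was at the start of the episode above 0.015 m).
It also fails if it takes over 38 s, if anything falls off the work surface, if the arm or the gripper's body presses on something with over 40 N, if the wrist force passes 120 N, or if a joint passes its speed limit or range.

## Working session

There is one attempt and no reset: what is moved stays moved. The work goes in short steps, each a Python script; the robot and the scene stay as the last script left them, time stands still between calls to the robot, and variables do not carry over. Pictures are saved under pics/ and viewed, about 8 in all and at most 12, crops included, and the job is handed in when it is done.

```bash
mkdir -p pics
cat > h.py <<'E'
import numpy as np, cv2
from station import ctrl, get_state, vision, ticket, models
def world(cam, uv, depth):
    """world points of pixels uv (n,2) with depth (n,)"""
    c=vision.camera_info(cam); uv=np.asarray(uv,float).reshape(-1,1,2)
    n=cv2.undistortPoints(uv,np.array(c["mtx"]),np.array(c["dist_coeffs"])).reshape(-1,2)
    P=np.c_[n,np.ones(len(n))]*np.asarray(depth).reshape(-1,1)
    return (P-np.array(c["t"]))@np.array(c["R"])
def cloud(cam,d,mask=None):
    m=(d>0) if mask is None else (mask&(d>0))
    r,c=np.nonzero(m); return np.c_[c,r],world(cam,np.c_[c,r],d[m])
E
python3 - <<'E'
from h import *
for cam in("scene","top"):
    im,d=vision.grab_frame(cam); cv2.imwrite(f"pics/{cam}0.png",im); np.save(f"{cam}0.npy",d)
    for t in("ramp","long_block_center","short_block_center"):
        for r in models.masks_of(cam,t)[:4]:
            _,P=cloud(cam,d,r["mask"]); 
            print(cam,t,round(r["p"],2),np.round(r["point"]),r["mask"].sum(),np.round(np.median(P,0),3) if len(P) else None, np.round(np.percentile(P,[2,98],axis=0),3).tolist() if len(P) else None)
print(get_state()["time"],get_state()["eef_rot"],ctrl.pinch_z)
E
```

```text
scene ramp 0.66 [215. 175.] 14068 [ 0.613 -0.066  0.018] [[0.51, -0.252, 0.001], [0.693, 0.176, 0.063]]
scene long_block_center 0.64 [290. 185.] 1754 [0.575 0.087 0.047] [[0.528, 0.033, 0.007], [0.589, 0.135, 0.053]]
scene short_block_center 0.9 [258. 206.] 1046 [0.658 0.061 0.046] [[0.62, 0.031, 0.004], [0.673, 0.082, 0.053]]
scene short_block_center 0.88 [368. 230.] 1118 [0.607 0.269 0.043] [[0.565, 0.241, -0.001], [0.619, 0.294, 0.049]]
scene short_block_center 0.66 [219. 248.] 1126 [0.774 0.047 0.043] [[0.738, 0.017, 0.002], [0.794, 0.07, 0.049]]
scene short_block_center 0.55 [166. 229.] 1086 [ 0.778 -0.064  0.043] [[0.744, -0.106, -0.001], [0.804, -0.042, 0.049]]
top long_block_center 0.47 [318. 202.] 20736 [ 0.6   -0.07   0.017] [[0.51, -0.249, 0.002], [0.685, 0.172, 0.064]]
top short_block_center 0.92 [320. 110.] 887 [ 0.767 -0.072  0.044] [[0.739, -0.101, 0.015], [0.799, -0.044, 0.05]]
top short_block_center 0.84 [135. 213.] 1004 [0.591 0.262 0.044] [[0.566, 0.241, -0.001], [0.617, 0.292, 0.05]]
top short_block_center 0.78 [252. 179.] 892 [0.643 0.055 0.048] [[0.618, 0.03, 0.02], [0.67, 0.08, 0.054]]
top short_block_center 0.78 [258. 115.] 969 [0.759 0.041 0.044] [[0.735, 0.014, 0.001], [0.789, 0.068, 0.05]]
0.4 [-1.71953791e-04  9.82496160e-01  1.86282757e-01 -2.26873530e-05] -0.0187
```

Run:
```python
import cv2,numpy as np
a=cv2.imread("pics/top0.png");b=cv2.imread("pics/scene0.png")
cv2.imwrite("pics/both.png",np.hstack([cv2.resize(a[80:330,100:480],(400,263)),cv2.resize(b[100:300,60:420],(400,222)).copy() if 0 else cv2.resize(b[80:330,60:440],(400,263))]))
cv2.imwrite("pics/topcrop.png",cv2.resize(a[80:280,110:480],None,fx=2.1,fy=2.1,interpolation=cv2.INTER_CUBIC))
```

```text
(no output)
```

View pics/topcrop.png

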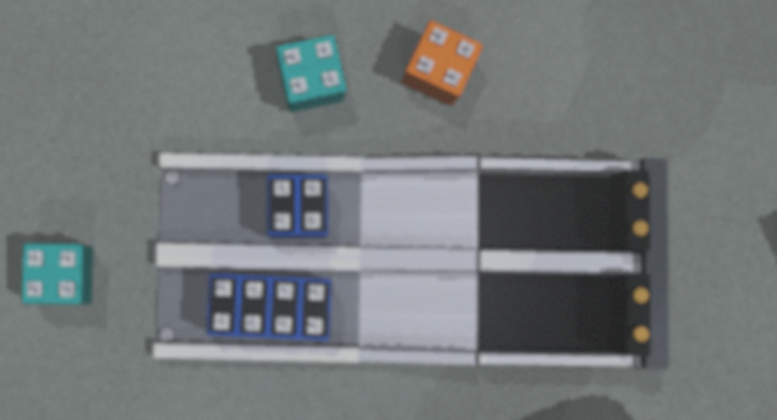

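View pics/scene0.png

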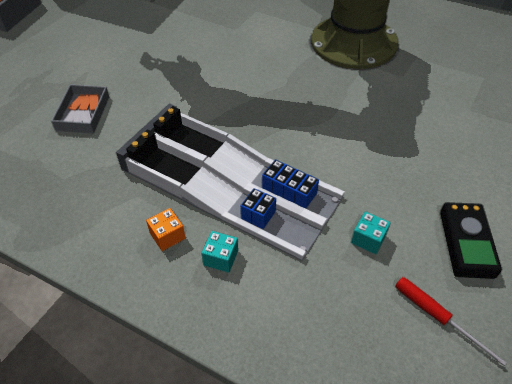

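The task pack is the four-cell blue one at top-image px ≈ (238,225), crop (270,305). It is in the lane nearer the robot. The short blue pack is at (252,179) in the other lane. The turquoise cubes at (135,213) and (258,115) and the orange one at (320,110) are look-alikes off the ramp. Uphill is about world −y. Next I'll fit the ramp and the pack.

Run:
```python
from h import *
d=np.load("top0.npy"); im=cv2.imread("pics/top0.png"); uv,P=cloud("top",d)
box=(P[:,0]>.45)&(P[:,0]<.74)&(P[:,1]>-.3)&(P[:,1]<.21)
hsv=cv2.cvtColor(im,cv2.COLOR_BGR2HSV)[uv[:,1],uv[:,0]]
m=box&(P[:,2]>.012)&(P[:,2]<.07)&(P[:,1]<.19)
r=cv2.minAreaRect(P[m][:,:2].astype(np.float32)*1000); print("ramp rect mm",r)
# guides edges: bench-to-guide
blue=box&(hsv[:,0]>100)&(hsv[:,0]<130)&(hsv[:,1]>120)
for n,s in(("long",P[:,0]<.605),("short",P[:,0]>=.605)):
    t=box&s&(P[:,2]>.040)&(P[:,1]>.01)
    q=P[t]; rr=cv2.minAreaRect(q[:,:2].astype(np.float32)*1000); print(n,t.sum(),np.median(q[:,2]),rr)
# lane profile along y for long lane
for y in np.arange(-.25,.18,.01):
    k=(np.abs(P[:,1]-y)<.004)&(np.abs(P[:,0]-.56)<.012); print(round(y,3),np.round(np.median(P[k][:,2])*1000,1),end=" | ")
c=np.array([.56,.155])
for s in(1,-1):
  q=[0,.70711,s*.70711,0]
  for y,z in((.165,.12),(.165,.014),(-.05,.04)):
    j=ctrl.ik([.56,y,z],q); print(s,y,None if j is None else np.round(j,2))
```

```text
ramp rect mm ((624.1173706054688, -40.34379577636719), (441.2781677246094, 235.21035766601562), 87.44689178466797)
long 1721 0.04842267055560032 ((558.5906982421875, 82.10565948486328), (104.06468200683594, 52.278770446777344), 86.03221130371094)
short 900 0.04824214431853019 ((679.3911743164062, 55.297637939453125), (52.00690841674805, 121.71890258789062), 88.6542739868164)
-0.25 53.1 | -0.24 54.0 | -0.23 64.4 | -0.22 53.9 | -0.21 17.1 | -0.2 17.3 | -0.19 17.8 | -0.18 17.0 | -0.17 17.4 | -0.16 17.7 | -0.15 17.3 | -0.14 17.0 | -0.13 17.1 | -0.12 17.4 | -0.11 17.2 | -0.1 17.9 | -0.09 25.9 | -0.08 23.7 | -0.07 21.5 | -0.06 18.7 | -0.05 16.6 | -0.04 13.5 | -0.03 11.1 | -0.02 8.8 | -0.01 6.6 | 0.0 3.6 | 0.01 3.4 | 0.02 3.1 | 0.03 46.6 | 0.04 48.9 | 0.05 48.6 | 0.06 48.4 | 0.07 49.1 | 0.08 47.6 | 0.09 48.6 | 0.1 48.8 | 0.11 48.0 | 0.12 48.8 | 0.13 48.1 | 0.14 3.6 | 0.15 3.7 | 0.16 3.4 | 0.17 3.6 | 1 0.165 [ 0.16  0.66 -0.81  1.76  0.56  0.98 -0.87]
1 0.165 [ 0.    0.74 -0.54  1.85  0.56  0.71 -0.86]
1 -0.05 [ 0.42  0.69 -0.6   1.89  0.56  0.73 -0.5 ]
-1 0.165 [ 0.34  0.83 -1.23  1.75  0.85  1.19  2.01]
-1 0.165 [ 0.32  1.02 -1.23  1.84  1.08  1.14  1.83]
-1 -0.05 [-0.57  0.96  1.15  1.9  -1.04  1.04 -2.09]
```

Run:
```python
from h import *
D=np.load("top0.npy"); uv,P=cloud("top",D)
pts=[];
for y in np.arange(-.21,.17,.006):
    k=(np.abs(P[:,1]-y)<.004)&(P[:,0]>.46)&(P[:,0]<.62)&(P[:,2]>.012)&(P[:,2]<.07)
    if k.sum(): pts.append((y,np.percentile(P[k][:,0],2)))
p=np.array(pts); f=np.polyfit(p[:,0],p[:,1],1)
for _ in range(3):
    r=p[:,1]-np.polyval(f,p[:,0]); g=np.abs(r)<.004; f=np.polyfit(p[g,0],p[g,1],1)
print("near edge x=%.4f*y+%.4f"%tuple(f),g.sum(),len(p))
# far side of guide next to the long lane/middle guide: lip location per x column
for x in(.54,.56,.58):
    k=(np.abs(P[:,0]-x)<.006)&(P[:,1]<-.07)&(P[:,1]>-.13); print(x,np.round(np.sort(P[k&(P[:,2]>.0225)][:,1])[:3],4))
    k=(np.abs(P[:,0]-x)<.006)&(P[:,1]<-.18)&(P[:,2]>.045);print(" stop",P[k][:,1].max())
```

```text
near edge x=0.0329*y+0.5115 64 64
0.54 [-0.0955 -0.0953 -0.0953]
 stop -0.2144602747797883
0.56 [-0.0959 -0.0958 -0.0958]
 stop -0.2148892761921626
0.58 [-0.1283 -0.127  -0.127 ]
 stop -0.19111737553852337
```

```bash
cat >> h.py <<'E'
a=np.arctan2(1,.0329)/2; Q=[0,np.cos(a),np.sin(a),0]
def at(s,z):  # lane coordinate s past the lip (m), height z
    y=-.0955-s; return [.5575+.0329*y,y,z]
def rep(t):
    s=get_state(); print(t,round(s["time"],2),np.round(s["tcp_pos"],4),"F",np.round(s["contact_force"],1),round(s["width"],4))
E
python3 - <<'E'
from h import *
ctrl.close_gripper(); 
ctrl.movep(at(-.258,.13),Q); rep("above")
ctrl.movel(at(-.258,.013)); rep("down")
ctrl.movel(at(-.112,.013),max_speed=.06); rep("foot")
ctrl.movel(at(-.040,.0305),max_speed=.05); rep("slope")
for cam in("top","scene"):
    im,d=vision.grab_frame(cam); cv2.imwrite(f"pics/{cam}1.png",im)
a=cv2.imread("pics/top1.png")[150:280,160:480]; b=cv2.imread("pics/scene1.png")[80:280,100:400]
cv2.imwrite("pics/m1.png",np.vstack([cv2.resize(a,(600,244)),cv2.resize(b,(520,347))[:, :] if 0 else cv2.resize(b,(600,350))]))
E
```

```text
above 4.06 [0.5633 0.1613 0.13  ] F [ 0.2  0.5 -0.1] 0.0
down 4.99 [0.5633 0.1629 0.0138] F [ 0.5 -0.6  0.6] -0.0002
foot 7.58 [0.5588 0.0184 0.0138] F [-0.9  6.1  3.8] -0.0001
slope 9.21 [ 0.5575 -0.0534  0.0323] F [0.3 6.2 9.5] 0.0004
```

View pics/m1.png

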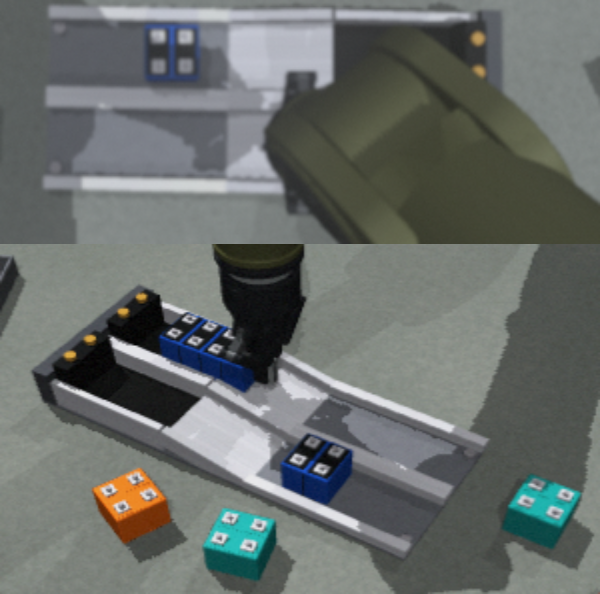

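The pack (lower view, px ≈ (205,350)) is going straight up its own lane, nose at the pocket. The short pack at (316,467) hasn't moved. Forces are low, so I'll finish the push.

Run:
```python
from h import *
ctrl.movel(at(-.003,.0395),max_speed=.04); rep("lip"); ctrl.pause(.3)
ctrl.movel(at(-.030,.045),max_speed=.08)
ctrl.movel(at(-.040,.14)); rep("up")
ctrl.movep(at(-.25,.25),Q); rep("clear")
im,d=vision.grab_frame("top"); cv2.imwrite("pics/top2.png",im); uv,P=cloud("top",d)
b,_=vision.grab_frame("scene"); cv2.imwrite("pics/m2.png",np.vstack([cv2.resize(im[150:280,160:480],(600,244)),cv2.resize(b[80:280,100:400],(600,350))]))
k=(P[:,0]>.523)&(P[:,0]<.583)&(P[:,1]<-.10)&(P[:,1]>-.212)&(P[:,2]>.045)&(P[:,2]<.09)
q=P[k]; print(k.sum(),cv2.minAreaRect(q[:,:2].astype(np.float32)*1000))
for y in np.arange(-.215,-.08,.01):
    m=k&(np.abs(P[:,1]-y)<.005); print(round(y,3),np.round(np.median(P[m][:,2])*1000,1) if m.any() else None,end=" | ")
```

```text
lip 10.41 [ 0.5544 -0.0927  0.0395] F [-0.3 -0.1 -0.2] -0.0002
up 11.98 [ 0.5551 -0.0561  0.1392] F [ 0.1 -0.1 -0.9] -0.0003
clear 12.93 [0.5628 0.1522 0.2486] F [-0.1  0.2 -0.3] -0.0001
1783 ((555.289306640625, -154.42672729492188), (104.97450256347656, 50.93349838256836), 88.4327163696289)
-0.215 None | -0.205 61.4 | -0.195 62.9 | -0.185 61.8 | -0.175 62.1 | -0.165 62.9 | -0.155 61.8 | -0.145 62.9 | -0.135 62.2 | -0.125 61.9 | -0.115 62.9 | -0.105 60.6 | -0.095 None | -0.085 None |
```

View pics/m2.png

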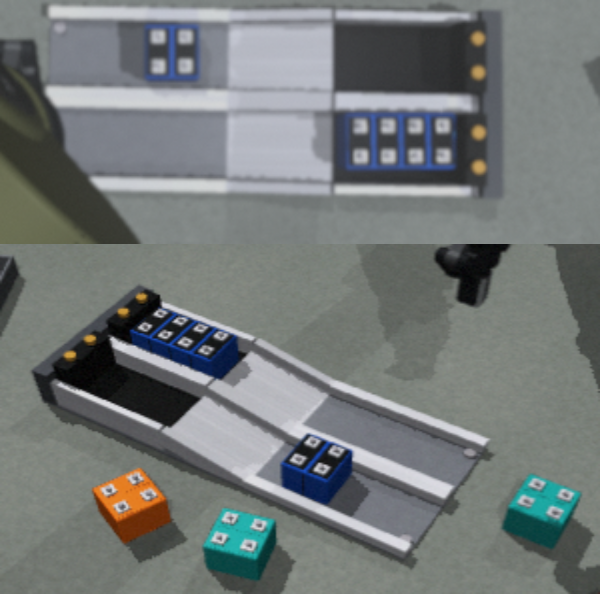

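The long pack sits level in the pocket (upper view, px ≈ (400,142)), 59 mm past the lip with its top at 62 mm. The short pack at (172,52) is where it was.

```bash
python3 -c "
from h import *
ticket.close_job(); rep('closed')"
```

```text
the job is handed in; nothing more can be done
the job is handed in; nothing more can be done
```

I pushed the longer blue pack up its own lane with the closed fingertips, over the lip and into the pocket. Then I backed the arm clear and handed the job in at about 13 s of the 38 s allowed.

**Last checks, all passed:**
- **Long pack position:** the depth picture puts its centre about 59 mm past the lip (48 to 74 allowed). It sits in the lane nearer the robot.
- **Long pack height and tilt:** its top is level at about 62 mm all along, so the centre is about 40 mm high and it lies flat on the pocket floor.
- **Short pack:** in the before, during and after pictures it stands in the same place in the other lane. I did not measure its final position in millimetres.
- **Forces:** the tool readings at the end of each move were about 11 N or less, and near zero after retreating.

I did not measure the nose-up angle on the slope directly. The ramp geometry gives about 0.24 rad there, inside the 0.12 to 0.4 rad required. No check failed or disagreed.

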